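# Fit the filter cell to the manuscript camera and hold it home

### The arm

A 6-joint arm with a two-finger parallel gripper is mounted at the origin on the work surface. World frame = base frame: x ahead of the robot, y to its left, z up, the work surface at z = 0. Lengths are in m, angles in rad, forces in N, time in s.
With the tool pointing down it reaches from about 0.375 to 0.9 m from the base axis. Payload 3.1 kg.
Tool frame: the origin (TCP) lies midway between the tips of the shut fingers; the grasp point (between the pads) lies 19 mm behind it; z points along the fingers, y is the line along which they close (so a half turn about z gives the same grasp; the last joint's range is limited). The gripper opens to 85 mm and grips with 20 to 120 N. Pads are 22 mm wide; open, the fingers measure 114 mm over their backs; the gripper's body (76 mm by 85 mm) begins 54 mm behind the grasp point. The pads swing forward as they close: fully open they stand 13 mm farther back than shut.
Start: joints at [-1.333, 0.527, 1.433, -0, 1.181, -0.178], TCP at [0.253, -0.571, 0.231] pointing down, gripper open.
Joint ranges: [-3.08, 3.08], [-0.75, 2.2], [0.22, 2.44], [-1.43, 4.57], [0, 2.65], [-2.85, 2.85]. Speed limits (rad/s): [2.79, 2.79, 3.14, 3.14, 3.14, 3.14].

### API

Orientations are given as a unit quaternion [x, y, z, w].
In Python, from station import manip gives the robot as it stands. The module is installed in compiled form; this text tells all that it offers.
- The arm moves only by the tool apply_moves, never from a script. Its arguments are lists of equal length, an entry for each row: "claw": the gripper's target within -1 to 1 (fully open at 1, half-way at 0, shut at -1); "travel": the shift along the tool's x, y, z scaled (see below), a list of three; "turn": the turn, a rotation vector about the tool's x, y, z scaled (see below), a list of three. In form: {"claw": [claw, ...], "travel": [[dx, dy, dz], ...], "turn": [[rx, ry, rz], ...]}. A call has 1 to 5 rows; each row is the pose to reach, as a shift and turn from the pose commanded when the call began, along the tool's axes at that moment, turning the shorter way round; what a row does not reach only later rows make up. The controller multiplies each number of a shift by 800 mm and each number of a turn by 180 degrees. A row lasts 1/12 s, in which the tool goes at most 41.7 mm and 7.16 degrees, less where a joint would pass 70% of its speed; a pose out of reach is approached as far as the arm can. A call with a number of a shift or a turn outside -1 to 1 is refused whole. A call with a gripper value outside its range is refused whole. The fingers move at their own pace and stop on an object; "newtons" is the grip in N (left out, the last holds). Time passes only in rows, so rows that repeat a pose let the fingers close. It gives the time, the measured TCP pose, the force, the opening and the grip force at its end, in the units of the state.
- manip.sense(): the state, without advancing time (a new reading comes with each control period).
- manip.snapshot(name): name is "side" or "top" or "wrist"; returns a dict with "pixels" (480x640x3 uint8, red, green, blue), "depth" (480x640 float32, m along the optical axis (not along the pixel's ray), 0 where there is no reading), "intrinsics" (3x3 intrinsics, pixels), "k1" (the pictures are not rectified: a ray, as slopes to the right and down, at radius r is drawn at 1 + k1 r^2 times it, then the intrinsics apply), "R" (3x3) and "t" (3): a world point X has camera coordinates R X + t. Camera axes: x right, y down, z forward; pixel columns grow to the right and rows downward; lengths in m; the calibration is good to about 2 mm. A picture is of the moment at which its call begins.
- manip.sign_off(): hands the job in; it is judged then, once.
The state is a dict: "t": time; "q": joint angles; "qd": joint speeds; "tau": joint torques, N m; "tcp_pos": TCP position; "tool_rot": TCP orientation; "force": force on the tool from outside, world axes, zero at the start; "ft_torque": the same for the moment, N m; "finger_gap": opening from 0.0 (shut) to 1.0 (fully open); "gripper_force": force on a finger pad.
Only numpy, scipy, OpenCV 4.12 (cv2) and the standard library are available. Lean on these libraries where they do the work, as an engineer would, in place of code of your own. Each camera call takes 0.05 s, during which the arm holds its last target. There are 200 camera calls.

### The job

Without shifting the other things on the table or in the tray, lift the knurled filter cell (the tall collar with the black glass) out of the wooden tray, set it open side down over the spigot of the camera lying on its back, and turn it until the hidden keyways inside it drop over the pins. Then push it down against the spring until it is fully home on the camera's neck, and finish while still holding it pushed home, without letting go, because the spring would lift it.

Things in the scene. Friction and masses are not known exactly. Their poses are not given: they have to be found in the camera images.
- cell_mid (a point): centre (half-way up, 18 mm above the lower rim) of the filter cell: a knurled aluminium collar, 52 mm outside diameter, 36 mm high, about 0.12 kg, with a black glass disc 2 mm below its top rim and open below. It stands upright, open side down, in the wooden tray. z is up
- cell: the same cell; origin: centre of its lower rim. Inside, its lowest 13 mm are a lip of 34 mm bore with four keyways, 7 mm wide, 90 degrees apart, cut up through the lip. They are hidden from above and their angle is not given (it has no known relation to the x, y axes): find them by turning; at most a quarter turn either way brings them over the pins
- tray: fixed wooden tray, 160 mm (its x) x 250 mm (its y), 32 mm high, walls and floor 5 mm thick; origin: centre of its underside. The cell and a lower, smooth spacer ring stand in it about 110 mm apart along its y, either way round. It is left or right of the robot, the camera on the other side
- camera: fixed camera head lying on its back, lens neck up; 124 mm (its x) x 96 mm (its y), body top 40 mm above the table; origin: centre of its underside. From its neck a steel spigot, 31.2 mm diameter, rises to 23 mm above the seat, the last 5 mm tapering to 20 mm
- seat (a point): centre of the camera's seat: the flat top of its neck, 46 mm diameter, 52 mm above the table; z is up, on the spigot's axis. When the cell is home its lower rim meets the seat, its centre 18 mm above this point
- pins (a point): point on the spigot's axis, 10 mm above the seat, level with the tops of four radial square pins (4 x 4 mm) that stand out along this point's +x, +y, -x, -y to 20 mm from the axis. The cell first rests on them, its centre 18 mm above this point; with the keyways over the pins (free within about 0.08 rad) it drops 4 mm on to the pressure ring, and goes 6 mm lower to home when pushed
- pressure_ring (a joint): sprung brass ring, 40 mm diameter, round the foot of the spigot; value in m, 0 = up (its top 6 mm above the seat), growing as it is pressed down; 0.006 when the cell is home. Its spring pushes up with 2.4 N at 0 and 6 N at 0.006, and lifts the cell when it is let go
- spacer: plain smooth aluminium ring, 52 mm outside, 40 mm bore, only 16 mm high, open through, lying in the tray beside the cell; bystander; origin: centre of its underside
- bowl: white porcelain bowl, 100 mm across, 60 mm high; bystander; origin: centre of its underside
- tape: roll of paper tape lying flat, 72 mm across, 24 mm high; bystander; origin: centre of its underside
- weight: dark steel book weight, 120 x 55 x 45 mm; bystander; origin: centre of its underside
- folder: flat white bone folder, 150 x 22 x 5 mm, lying between tray and camera; bystander; origin: centre of its underside
- brush: flat brush with a wooden handle, 200 mm long, lying; bystander
- jar: glass jar with a steel cap, 64 mm across, 90 mm high; bystander; origin: centre of its underside
- books: pile of four old books, about 190 x 140 x 90 mm; bystander; origin: centre of its underside
Things that resemble listed ones, but are neither listed nor needed, are in the scene too. There is more than one size of the cell; the job needs the smallest.

How it is judged:
On the way:
1. the filter cell has been lifted out of the tray in the gripper (height (world z) of cell_mid above 0.065 m and contact force between the fingers and cell above 0.5 N and contact force between cell and tray below 0.1 N), for 0.1 s.
At the end, for the whole second after the job is handed in: The cell is home on the camera's neck: its centre less than 20 mm above the seat (18 when it touches), within 3 mm of the axis, tilted under 0.07 rad, the pressure ring pressed down more than 4 mm, at rest, with the gripper still pressing on it (more than 1 N) (z of cell_mid in the frame of seat below 0.02 m and horizontal distance between cell_mid and seat below 0.003 m and angle between cell_mid's own z axis and vertical below 0.07 rad and value of joint pressure_ring above 0.004 m and contact force between the fingers and cell above 1 N and linear speed of cell below 0.01 m/s); the arm keeps its last pose, push and grip.
It fails at once if the spacer ring or another bystander is shifted by more than 30 mm (distance of any of spacer, bowl, tape, weight, folder, brush, jar, books from where it was at the start of the episode above 0.03 m).
It also fails if it takes over 61 s, if anything falls off the work surface, if the arm or the gripper's body presses on something with over 40 N, if the wrist force passes 120 N, or if a joint passes its speed limit or range.

## Working session

There is one attempt and no reset: what is moved stays moved. The work goes in short steps, Python scripts to look and compute and a tool call to move; the robot and the scene stay as the last step left them, time stands still between calls to the robot, and variables do not carry over. Pictures are saved under pics/ and viewed, at most 10 in all, crops included, and the job is handed in when it is done.

Besides the shell and the picture viewer there is one more tool, called in YAML: its name, and indented under it one key for each argument. apply_moves: Moves the arm, as the interface text tells. Shifts and turns lie within -1 to 1; 1 stands for 800 mm of shift or 180 degrees of turn. Its arguments: {"type":"object","properties":{"claw":{"type":"array","items":{"type":"number"}},"travel":{"type":"array","items":{"type":"array","items":{"type":"number"}}},"turn":{"type":"array","items":{"type":"array","items":{"type":"number"}}},"newtons":{"type":"number"}},"required":["claw","travel","turn"]}

```bash
mkdir -p pics; cat > h.py <<'E'
import numpy as np, cv2
from station import manip
from scipy.spatial.transform import Rotation as Rn
def snap(n,f=None):
    s=manip.snapshot(n)
    if f: cv2.imwrite('pics/'+f,s['pixels'][:,:,::-1])
    np.savez('last_'+n+'.npz',**s); return s
def load(n): return np.load('last_'+n+'.npz')
def world(s,u,v,z=None,depth=None):
    K=s['intrinsics'];k=float(s['k1'])
    p=cv2.undistortPoints(np.array([[[u,v]]],float),K,np.array([k,0,0,0,0.]))[0,0]
    d=s['R'].T@np.array([p[0],p[1],1]); c=-s['R'].T@s['t']
    if z is not None: return c+d*(z-c[2])/d[2]
    return c+d*(s['depth'][int(round(v)),int(round(u))] if depth is None else depth)
def cloud(s):
    h,w=s['depth'].shape
    uv=np.stack(np.meshgrid(np.arange(w),np.arange(h)),-1).reshape(-1,1,2).astype(float)
    p=cv2.undistortPoints(uv,s['intrinsics'],np.array([float(s['k1']),0,0,0,0.])).reshape(h,w,2)
    d=np.dstack([p,np.ones((h,w))])*s['depth'][...,None]
    return (d-s['t'])@s['R']
E
python3 - <<'E'
from h import *
for n in('top','side'): s=snap(n,n+'1.png'); print(s['t'],s['R'].round(2).tolist(),s['k1'])
st=manip.sense(); print(st)
E
```

```text
[-0.01574625  0.5272524   1.46425687] [[0.02, -1.0, 0.01], [-0.99, -0.02, -0.15], [0.15, -0.0, -0.99]] -0.09272641257192964
[0.37887714 0.31525107 1.43562942] [[-0.73, -0.68, 0.02], [-0.52, 0.54, -0.67], [0.45, -0.5, -0.75]] 0.05090614192240106
{'t': 0.1, 'q': array([-1.33247994e+00,  5.28372902e-01,  1.43377574e+00,  1.05715075e-05,
        1.18140331e+00, -1.78501623e-01]), 'qd': array([-0.00016958, -0.0016608 , -0.0031427 ,  0.00124322, -0.00185396,
        0.00114232]), 'tau': array([-1.20266245e-04, -4.43304527e+01, -1.78586090e+01, -1.81459541e-04,
        3.86858665e-03, -9.55135022e-06]), 'tcp_pos': array([ 0.25290735, -0.57084011,  0.23043116]), 'tool_rot': array([ 9.78361282e-01,  2.06901528e-01, -2.44084510e-05, -9.79356659e-04]), 'force': array([0.50827524, 0.4384919 , 0.53239178]), 'ft_torque': array([0.04635375, 0.07576091, 0.00349993]), 'gripper_force': 0.0, 'finger_gap': 0.9978425737483946}
```

View pics/top1.png

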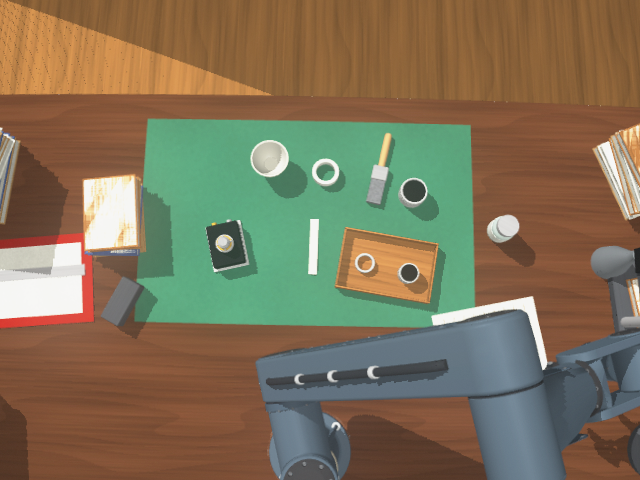

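View pics/side1.png

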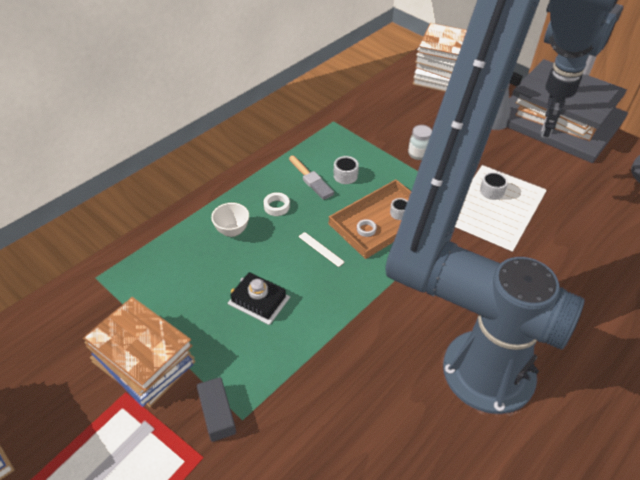

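The top view shows the tray at about (388,265), with the cell at (409,272) and the spacer at (365,263). The camera's spigot is at (225,243). A larger decoy cell stands at (413,193), outside the tray, and the side view shows another on paper.

```bash
python3 - <<'E'
from h import *
s=load('top')
for n,u,v,z in [('cell top',409,272,.041),('spacer',365,263,.021),('spigot',225,243,.075),('tray c',345,228,.032),('tray c',439,242,.032),('tray',430,302,.032),('tray',336,288,.032),('cam',207,224,.04),('cam',241,221,.04),('cam',248,263,.04),('cam',213,271,.04)]:
    print(n,world(s,u,v,z).round(4),world(s,u,v).round(4))
st=manip.sense();print(Rn.from_quat(st['tool_rot']).as_matrix().round(3))
im=s['pixels']
a=cv2.resize(im[205:285,180:275],None,fx=6,fy=6,interpolation=3);b=cv2.resize(im[225:305,330:445],None,fx=5,fy=5,interpolation=3)
b=cv2.copyMakeBorder(b,0,max(0,a.shape[0]-b.shape[0]),0,0,0)
cv2.imwrite('pics/a.png',a[:,:,::-1])
E
```

```text
cell top [ 0.4601 -0.2473  0.041 ] [ 0.4606 -0.2481  0.0363]
spacer [ 0.4838 -0.1348  0.021 ] [ 0.4843 -0.1352  0.0162]
spigot [0.5214 0.2261 0.075 ] [0.521  0.2258 0.0774]
tray c [ 0.5739 -0.0806  0.032 ] [ 0.5764 -0.0814  0.0182]
tray c [ 0.5417 -0.3285  0.032 ] [0.3049 0.     1.5262]
tray [ 0.384  -0.3033  0.032 ] [ 0.3855 -0.3092  0.003 ]
tray [ 0.4159 -0.0592  0.032 ] [ 0.4181 -0.0604  0.0026]
cam [0.576  0.2811 0.04  ] [0.5822 0.2876 0.0055]
cam [0.5856 0.1921 0.04  ] [ 0.5937  0.1976 -0.0024]
cam [0.4755 0.1697 0.04  ] [0.4794 0.1737 0.0055]
cam [0.4528 0.2597 0.04  ] [0.4566 0.2664 0.0016]
[[ 0.914  0.405 -0.   ]
 [ 0.405 -0.914  0.002]
 [ 0.    -0.002 -1.   ]]
```

View pics/a.png

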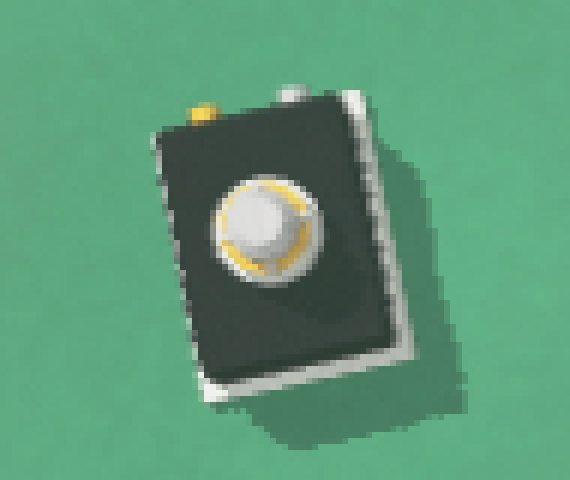

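The enlarged crop shows the seat ring centred near (267,230), which is about (224.5,243.3) in the full picture. The spigot tip is at (262,222). I'll add a planning helper and move above the cell.

```bash
cat >> h.py <<'E'
def down(yaw):  # tool pointing down, tool x at yaw
    c,s=np.cos(yaw),np.sin(yaw); return np.array([[c,s,0],[s,-c,0],[0,0,-1.]])
def plan(p,yaw,st=None):
    st=st or manip.sense(); R=Rn.from_quat(st['tool_rot']).as_matrix()
    d=R.T@(np.array(p)-st['tcp_pos']); r=Rn.from_matrix(R.T@down(yaw)).as_rotvec()
    print('t',round(st['t'],2),'tcp',st['tcp_pos'].round(4),'gap',round(st['finger_gap'],3),'gf',round(st['gripper_force'],1),'F',np.round(st['force'],1),'q6',round(st['q'][5],2))
    print('travel',(d/.8).round(4).tolist(),'turn',(r/np.pi).round(4).tolist(),'rows',np.linalg.norm(d)/.0417,np.degrees(np.linalg.norm(r))/7.16)
E
python3 -c "
from h import *
plan((.46,-.247,.24),np.radians(82.5))"
```

```text
t 0.1 tcp [ 0.2529 -0.5708  0.2304] gap 0.998 gf 0.0 F [0.5 0.4 0.5] q6 -0.18
travel [0.4006, -0.2654, -0.0113] turn [-0.0005, -0.0004, -0.3257] rows 9.22096950385801 8.18692954466509
```

apply_moves:
  claw: [1, 1, 1, 1, 1]
  travel:
    - [0.4, -0.265, -0.011]
    - [0.4, -0.265, -0.011]
    - [0.4, -0.265, -0.011]
    - [0.4, -0.265, -0.011]
    - [0.4, -0.265, -0.011]
  turn:
    - [0, 0, -0.326]
    - [0, 0, -0.326]
    - [0, 0, -0.326]
    - [0, 0, -0.326]
    - [0, 0, -0.326]

```text
t: 0.52
tcp_pos: [0.3656, -0.3941, 0.2357]
tool_rot: [0.866, 0.5, 0.0, -0.001]
force: [0.6, -0.7, 0.7]
finger_gap: 0.996
gripper_force: 0.0
```

```bash
python3 -c "
from h import *
plan((.46,-.247,.24),np.radians(82.5))"
```

```text
t 0.52 tcp [ 0.3656 -0.3941  0.2357] gap 0.996 gf 0.0 F [ 0.6 -0.7  0.7] q6 -0.51
travel [0.2182, 0.0102, -0.0053] turn [-0.0002, -0.0003, -0.125] rows 4.191340177513081 3.1437069553564356
```

apply_moves:
  claw: [0.6, 0.6, 0.6, 0.6, 0.6]
  travel:
    - [0.21, 0.01, -0.005]
    - [0.21, 0.01, -0.005]
    - [0.21, 0.01, -0.005]
    - [0.21, 0.01, -0.005]
    - [0.21, 0.01, -0.005]
  turn:
    - [0, 0, -0.12]
    - [0, 0, -0.12]
    - [0, 0, -0.12]
    - [0, 0, -0.12]
    - [0, 0, -0.12]

```text
t: 0.93
tcp_pos: [0.4592, -0.2484, 0.2399]
tool_rot: [0.757, 0.654, 0.001, -0.001]
force: [0.3, -0.5, -0.5]
finger_gap: 0.801
gripper_force: 0.0
```

```bash
python3 -c "
from h import *
s=snap('wrist','w1.png')
plan((.46,-.247,.24),np.radians(82.5))
print((-s['R'].T@s['t']).round(3),s['R'].round(2).tolist())"
```

```text
t 0.98 tcp [ 0.4582 -0.2511  0.2399] gap 0.799 gf 0.0 F [ 0.2  0.1 -1. ] q6 -0.57
travel [0.0053, 0.0015, -0.0001] turn [-0.0002, -0.0004, -0.0047] rows 0.10636632087411944 0.11969635598650023
[ 0.469 -0.176  0.383] [[0.99, -0.15, 0.0], [-0.14, -0.95, 0.28], [-0.04, -0.28, -0.96]]
```

View pics/w1.png

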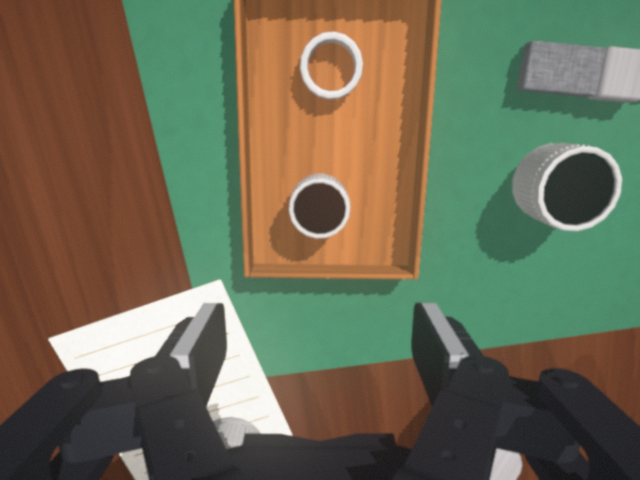

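The wrist view shows the cell's top rim centred at (320,207), about 60 px across. The spacer is at (331,65) and both are inside the tray. A larger decoy stands outside it at (580,187).

```bash
python3 - <<'E'
from h import *
s=load('wrist'); C=cloud(s)
print(world(s,320,207,.041), world(s,289,207,.041),world(s,351,207,.041))
m=(abs(C[...,2]-.041)<.004)&(np.hypot(C[...,0]-.46,C[...,1]+.247)<.05)&(s['pixels'].min(-1)>150)
P=C[m]; 
A=np.c_[P[:,:2],np.ones(len(P))]; x=np.linalg.lstsq(A,(P[:,:2]**2).sum(1),rcond=None)[0]
c=x[:2]/2; print(len(P),'circle',c,np.sqrt(x[2]+c@c),'med z',np.median(P[:,2]))
# image-based
M=(s['pixels'].min(-1)>170).astype(np.uint8); M[:160]=0;M[250:]=0;M[:,:270]=0;M[:,370:]=0
e=cv2.fitEllipse(cv2.convexHull(np.argwhere(M)[:,::-1].astype(np.int32))); print(e, world(s,*e[0],.041))
plan((c[0],c[1],.07),np.radians(82.5))
E
```

```text
[ 0.4601446  -0.24561447  0.041     ] [ 0.4342146  -0.24180325  0.041     ] [ 0.48607777 -0.2494147   0.041     ]
744 circle [ 0.45917569 -0.24651525] 0.023997251234518308 med z 0.040367482243338616
((319.43365478515625, 206.42660522460938), (59.933780670166016, 62.21552658081055), 10.625438690185547) [ 0.45974235 -0.24505691  0.041     ]
t 0.98 tcp [ 0.4582 -0.2511  0.2399] gap 0.799 gf 0.0 F [ 0.2  0.1 -1. ] q6 -0.57
travel [0.0055, 0.0005, 0.2124] turn [-0.0002, -0.0004, -0.0047] rows 4.076487606201222 0.11969635598650023
```

apply_moves:
  claw: [0.6, 0.6, 0.6, 0.6, 0.6]
  travel:
    - [0.006, 0.001, 0.05]
    - [0.006, 0.001, 0.1]
    - [0.006, 0.001, 0.15]
    - [0.006, 0.001, 0.2]
    - [0.006, 0.001, 0.2]
  turn:
    - [0, 0, -0.005]
    - [0, 0, -0.005]
    - [0, 0, -0.005]
    - [0, 0, -0.005]
    - [0, 0, -0.005]

```text
t: 1.4
tcp_pos: [0.4532, -0.2477, 0.0718]
tool_rot: [0.754, 0.657, -0.001, -0.009]
force: [-0.7, 1.4, -0.7]
finger_gap: 0.798
gripper_force: 0.0
```

```bash
python3 -c "
from h import *
plan((.460,-.2455,.008),np.radians(82.5))"
```

```text
t 1.4 tcp [ 0.4532 -0.2477  0.0718] gap 0.798 gf 0.0 F [-0.7  1.4 -0.7] q6 -0.58
travel [0.0031, 0.0094, 0.0796] turn [-0.005, -0.0031, -0.0022] rows 1.5395157418139125 0.15855443588927257
```

apply_moves:
  claw: [0.6, 0.6, 0.6]
  travel:
    - [0, 0, 0]
    - [0, 0, 0]
    - [0, 0, 0]
  turn:
    - [0, 0, 0]
    - [0, 0, 0]
    - [0, 0, 0]

```text
t: 1.65
tcp_pos: [0.4599, -0.2523, 0.083]
tool_rot: [0.754, 0.657, 0.0, 0.003]
force: [-0.0, -0.3, 0.2]
finger_gap: 0.795
gripper_force: 0.0
```

```bash
python3 -c "
from h import *
plan((.460,-.2455,.008),np.radians(82.5))"
```

```text
t 1.65 tcp [ 0.4599 -0.2523  0.083 ] gap 0.795 gf 0.0 F [-0.  -0.3  0.2] q6 -0.58
travel [0.0087, -0.0015, 0.0937] turn [0.0016, 0.0011, -0.0019] rows 1.8054843988190394 0.0689072214884356
```

apply_moves:
  claw: [0.6, 0.6, 0.6, 0.6, 0.6]
  travel:
    - [0.003, 0, 0.015]
    - [0.005, 0, 0.03]
    - [0.007, 0, 0.045]
    - [0.007, 0, 0.055]
    - [0.007, 0, 0.06]
  turn:
    - [0, 0, 0]
    - [0, 0, 0]
    - [0, 0, 0]
    - [0, 0, 0]
    - [0, 0, 0]

```text
t: 2.07
tcp_pos: [0.4602, -0.2457, 0.0338]
tool_rot: [0.754, 0.657, 0.0, 0.002]
force: [0.3, -0.9, -0.0]
finger_gap: 0.799
gripper_force: 0.0
```

apply_moves:
  claw: [0.6, 0.6, 0.6]
  travel:
    - [0, 0, 0]
    - [0, 0, 0]
    - [0, 0, 0]
  turn:
    - [0, 0, 0]
    - [0, 0, 0]
    - [0, 0, 0]

```text
t: 2.32
tcp_pos: [0.4598, -0.2454, 0.0331]
tool_rot: [0.754, 0.657, 0.0, 0.001]
force: [-0.3, -0.0, -0.0]
finger_gap: 0.796
gripper_force: 0.0
```

```bash
python3 -c "
from h import *
plan((.460,-.2455,.008),np.radians(82.5))"
```

```text
t 2.32 tcp [ 0.4598 -0.2454  0.0331] gap 0.796 gf 0.0 F [-0.3 -0.  -0. ] q6 -0.57
travel [-0.0001, 0.0002, 0.0314] turn [0.0005, 0.0004, -0.0017] rows 0.6014882515010759 0.046896583694328704
```

apply_moves:
  claw: [0.6, 0.6, 0.6, 0.6, 0.6]
  travel:
    - [0, 0, 0.01]
    - [0, 0, 0.02]
    - [0, 0, 0.028]
    - [0, 0, 0.031]
    - [0, 0, 0.031]
  turn:
    - [0, 0, 0]
    - [0, 0, 0]
    - [0, 0, 0]
    - [0, 0, 0]
    - [0, 0, 0]

```text
t: 2.73
tcp_pos: [0.4586, -0.2443, 0.0061]
tool_rot: [0.754, 0.657, -0.0, -0.001]
force: [-0.0, 0.2, 0.5]
finger_gap: 0.801
gripper_force: 0.0
```

apply_moves:
  claw: [0.2, -0.2, -0.2, -0.2, -0.2]
  newtons: 50
  travel:
    - [0, 0, 0]
    - [0, 0, 0]
    - [0, 0, 0]
    - [0, 0, 0]
    - [0, 0, 0]
  turn:
    - [0, 0, 0]
    - [0, 0, 0]
    - [0, 0, 0]
    - [0, 0, 0]
    - [0, 0, 0]

```text
t: 3.15
tcp_pos: [0.4593, -0.2449, 0.0074]
tool_rot: [0.754, 0.657, 0.0, 0.0]
force: [0.4, 0.0, -0.1]
finger_gap: 0.6
gripper_force: 52.0
```

apply_moves:
  claw: [-0.2, -0.2, -0.2]
  travel:
    - [0, 0, 0]
    - [0, 0, 0]
    - [0, 0, 0]
  turn:
    - [0, 0, 0]
    - [0, 0, 0]
    - [0, 0, 0]

```text
t: 3.4
tcp_pos: [0.4593, -0.2449, 0.0074]
tool_rot: [0.754, 0.657, 0.0, 0.0]
force: [-0.8, 0.2, 1.7]
finger_gap: 0.6
gripper_force: 52.1
```

apply_moves:
  claw: [-0.2, -0.2, -0.2, -0.2, -0.2]
  travel:
    - [0, 0, -0.01]
    - [0, 0, -0.03]
    - [0, 0, -0.06]
    - [0, 0, -0.09]
    - [0, 0, -0.12]
  turn:
    - [0, 0, 0]
    - [0, 0, 0]
    - [0, 0, 0]
    - [0, 0, 0]
    - [0, 0, 0]

```text
t: 3.82
tcp_pos: [0.4587, -0.2445, 0.1044]
tool_rot: [0.754, 0.657, -0.0, -0.001]
force: [-0.3, -0.9, -1.2]
finger_gap: 0.597
gripper_force: 52.2
```

apply_moves:
  claw: [-0.2, -0.2, -0.2, -0.2, -0.2]
  travel:
    - [0, 0, -0.03]
    - [0, 0, -0.06]
    - [0, 0, -0.08]
    - [0, 0, -0.09]
    - [0, 0, -0.09]
  turn:
    - [0, 0, 0]
    - [0, 0, 0]
    - [0, 0, 0]
    - [0, 0, 0]
    - [0, 0, 0]

```text
t: 4.23
tcp_pos: [0.46, -0.2454, 0.1773]
tool_rot: [0.754, 0.657, 0.0, 0.002]
force: [0.4, 0.1, -0.5]
finger_gap: 0.599
gripper_force: 52.2
```

```bash
python3 -c "
from h import *
plan((.5214,.10,.18),np.radians(90))"
```

```text
t 4.23 tcp [ 0.46   -0.2454  0.1773] gap 0.599 gf 52.2 F [ 0.4  0.1 -0.5] q6 -0.57
travel [0.4382, 0.0174, -0.0043] turn [0.0011, 0.0008, -0.0434] rows 8.413102901917274 1.0907147867640354
```

apply_moves:
  claw: [-0.2, -0.2, -0.2, -0.2, -0.2]
  travel:
    - [0.03, 0, -0.01]
    - [0.08, 0.003, -0.02]
    - [0.13, 0.006, -0.025]
    - [0.18, 0.01, -0.025]
    - [0.23, 0.01, -0.025]
  turn:
    - [0, 0, -0.02]
    - [0, 0, -0.04]
    - [0, 0, -0.06]
    - [0, 0, -0.08]
    - [0, 0, -0.1]

```text
t: 4.65
tcp_pos: [0.492, -0.062, 0.1944]
tool_rot: [0.641, 0.768, -0.0, -0.001]
force: [1.1, -0.6, -1.0]
finger_gap: 0.6
gripper_force: 52.2
```

```bash
python3 -c "
from h import *
plan((.5214,.215,.195),np.radians(100))"
```

```text
t 4.65 tcp [ 0.492  -0.062   0.1944] gap 0.6 gf 52.2 F [ 1.1 -0.6 -1. ] q6 -0.53
travel [0.3341, 0.0981, -0.0006] turn [-0.0003, -0.0002, 0.0017] rows 6.680778516170779 0.04307329446080255
```

apply_moves:
  claw: [-0.2, -0.2, -0.2, -0.2, -0.2]
  travel:
    - [0.05, 0.015, 0]
    - [0.1, 0.03, 0]
    - [0.15, 0.045, 0]
    - [0.195, 0.06, 0]
    - [0.23, 0.07, 0]
  turn:
    - [0, 0, 0]
    - [0, 0, 0]
    - [0, 0, 0]
    - [0, 0, 0]
    - [0, 0, 0]

```text
t: 5.07
tcp_pos: [0.5136, 0.1304, 0.1938]
tool_rot: [0.641, 0.768, -0.001, -0.001]
force: [1.1, 1.2, -0.8]
finger_gap: 0.599
gripper_force: 52.3
```

apply_moves:
  claw: [-0.2, -0.2, -0.2, -0.2, -0.2]
  travel:
    - [0.04, 0.01, 0]
    - [0.07, 0.02, 0]
    - [0.09, 0.025, 0]
    - [0.1, 0.028, 0]
    - [0.1, 0.028, 0]
  turn:
    - [0, 0, 0]
    - [0, 0, 0]
    - [0, 0, 0]
    - [0, 0, 0]
    - [0, 0, 0]

```text
t: 5.48
tcp_pos: [0.5218, 0.2115, 0.1939]
tool_rot: [0.641, 0.768, -0.001, -0.001]
force: [-0.6, -1.1, -1.1]
finger_gap: 0.596
gripper_force: 52.3
```

apply_moves:
  claw: [-0.2, -0.2]
  travel:
    - [0, 0, 0]
    - [0, 0, 0]
  turn:
    - [0, 0, 0]
    - [0, 0, 0]

```text
t: 5.65
tcp_pos: [0.5222, 0.2089, 0.1947]
tool_rot: [0.642, 0.767, -0.001, -0.0]
force: [0.0, 0.0, -0.3]
finger_gap: 0.597
gripper_force: 52.3
```

```bash
python3 -c "
from h import *
s=snap('wrist','w2.png')
plan((.5214,.226,.195),np.radians(100))
print((-s['R'].T@s['t']).round(3))
C=cloud(s);z=C[...,2];
for lo,hi in((.070,.082),(.046,.056),(.036,.043)):
  m=(z>lo)&(z<hi)&(np.hypot(C[...,0]-.521,C[...,1]-.226)<.04); v,u=np.nonzero(m); print(lo,m.sum(),C[m].mean(0).round(4) if m.any() else '',u.mean(),v.mean())
"
```

```text
t 5.7 tcp [0.5223 0.2088 0.1949] gap 0.595 gf 52.3 F [-0.2  0.4 -1.1] q6 0.01
travel [0.0214, 0.0027, -0.0002] turn [-0.0004, 0.0001, 0.0006] rows 0.41388238770832947 0.0183342448830374
[0.509 0.282 0.337]
0.07 1583 [0.5252 0.2335 0.0734] 330.527479469362 199.0953885028427
0.046 745 [0.5239 0.2366 0.0516] 328.81610738255034 188.33691275167786
0.036 5660 [0.5175 0.2261 0.0397] 317.14840989399295 197.90371024734984
```

View pics/w2.png

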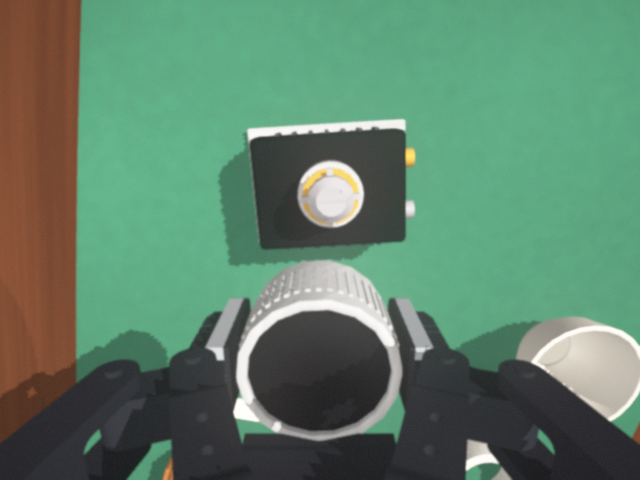

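The wrist view shows the held cell's top rim centred near (319,368). The camera neck's seat ring is at (331,194) and the spigot tip at (331,198).

```bash
python3 - <<'E'
from h import *
s=load('wrist'); im=s['pixels']
cv2.imwrite('pics/w2c.png',cv2.resize(im[150:240,285:380,::-1],None,fx=6,fy=6,interpolation=3))
C=cloud(s);z=C[...,2]
m=(z>.071)&(z<.085)&(np.hypot(C[...,0]-.523,C[...,1]-.232)<.025);P=C[m];print('zmax',np.percentile(P[:,2],[50,90,99]))
t=P[P[:,2]>np.percentile(P[:,2],50)];print('tip',t.mean(0),(t.max(0)+t.min(0))/2)
print('seat',world(s,331,194,.052),'tip',world(s,331,197.5,.075))
M=(im.min(-1)>150).astype(np.uint8)
print('rim pix',world(s,319,368,.2285))
m=(z>.222)&(z<.236)&(im.min(-1)>120);P=C[m];P=P[np.hypot(*(P[:,:2]-[.522,.209]).T)<.035]
A=np.c_[P[:,:2],np.ones(len(P))];x=np.linalg.lstsq(A,(P[:,:2]**2).sum(1),rcond=None)[0];c=x[:2]/2;print('rim',len(P),c,np.sqrt(x[2]+c@c),np.median(P[:,2]))
E
```

```text
zmax [0.07405645 0.07530486 0.07608686]
tip [0.52536012 0.2329804  0.07484044] [0.52585433 0.23338404 0.07536436]
seat [0.52612142 0.23322804 0.052     ] tip [0.52518281 0.23490911 0.075     ]
rim pix [0.5219399  0.21021048 0.2285    ]
rim 6874 [0.52213709 0.20872894] 0.025073985715007283 0.2276443807020373
```

View pics/w2c.png

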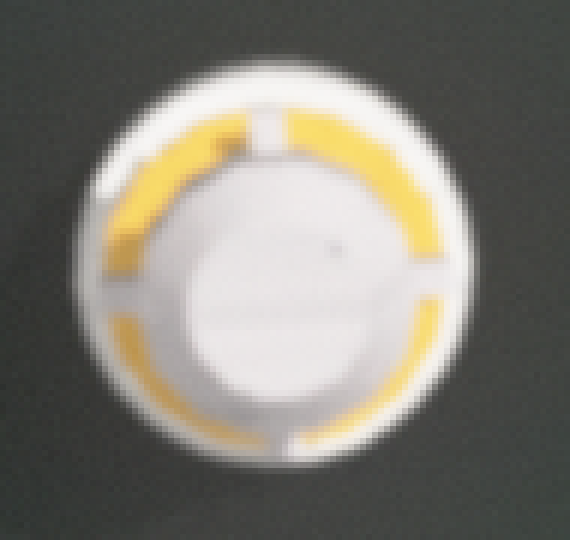

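The crop shows the seat's outer circle centred at (275,262), or full-frame (330.4,193.3). The flat tip is at (280,315), or full-frame (331.3,202.1). The pins sit at 12, 3, 6 and 9 o'clock, turned a few degrees.

```bash
python3 - <<'E'
from h import *
s=load('wrist'); print(world(s,330.4,193.3,.052),world(s,331.3,202.1,.075))
a=world(s,285+267/6,150+130/6,.06);b=world(s,285+282/6,150+442/6,.06);print('pin dir',np.degrees(np.arctan2(*(a-b)[1::-1])))
s=load('top'); print(world(s,224.0,242.8,.052),world(s,223.3,241.6,.075))
plan((.5253,.233,.095),np.radians(100))
E
```

```text
[0.52561765 0.23364015 0.052     ] [0.52592703 0.23198293 0.075     ]
pin dir 103.29280425159918
[0.52528848 0.23234662 0.052     ] [0.52489913 0.23063985 0.075     ]
t 5.7 tcp [0.5223 0.2088 0.1949] gap 0.595 gf 52.3 F [-0.2  0.4 -1.1] q6 0.01
travel [0.0292, 0.0092, 0.1248] turn [-0.0004, 0.0001, 0.0006] rows 2.4656889586195607 0.0183342448830374
```

apply_moves:
  claw: [-0.2, -0.2, -0.2, -0.2, -0.2]
  travel:
    - [0.015, 0.004, 0.03]
    - [0.029, 0.0095, 0.06]
    - [0.029, 0.0095, 0.09]
    - [0.029, 0.0095, 0.11]
    - [0.029, 0.0095, 0.12]
  turn:
    - [0, 0, 0]
    - [0, 0, 0]
    - [0, 0, 0]
    - [0, 0, 0]
    - [0, 0, 0]

```text
t: 6.12
tcp_pos: [0.5246, 0.2328, 0.097]
tool_rot: [0.642, 0.767, -0.002, -0.001]
force: [-0.7, 0.9, -1.3]
finger_gap: 0.599
gripper_force: 52.3
```

apply_moves:
  claw: [-0.2, -0.2, -0.2, -0.2]
  travel:
    - [0, 0, 0]
    - [0, 0, 0]
    - [0, 0, 0]
    - [0, 0, 0]
  turn:
    - [0, 0, 0]
    - [0, 0, 0]
    - [0, 0, 0]
    - [0, 0, 0]

```text
t: 6.45
tcp_pos: [0.5271, 0.2342, 0.1007]
tool_rot: [0.642, 0.767, 0.001, 0.001]
force: [-0.5, -0.8, -1.7]
finger_gap: 0.597
gripper_force: 52.3
```

```bash
python3 -c "
from h import *
plan((.5256,.233,.075),np.radians(100))"
```

```text
t 6.45 tcp [0.5271 0.2342 0.1007] gap 0.597 gf 52.3 F [-0.5 -0.8 -1.7] q6 0.05
travel [-0.0011, -0.0022, 0.0321] turn [0.0009, -0.0, 0.0009] rows 0.61708161025494 0.031596995967112136
```

apply_moves:
  claw: [-0.2, -0.2, -0.2, -0.2, -0.2]
  travel:
    - [0, -0.0005, 0.005]
    - [0, -0.0005, 0.01]
    - [0, -0.0005, 0.015]
    - [0, -0.0005, 0.02]
    - [0, -0.0005, 0.024]
  turn:
    - [0, 0, 0]
    - [0, 0, 0]
    - [0, 0, 0]
    - [0, 0, 0]
    - [0, 0, 0]

```text
t: 6.87
tcp_pos: [0.5253, 0.2342, 0.0795]
tool_rot: [0.641, 0.767, -0.0, -0.0]
force: [-0.4, -0.5, -1.0]
finger_gap: 0.599
gripper_force: 52.3
```

apply_moves:
  claw: [-0.2, -0.2, -0.2, -0.2]
  travel:
    - [0, 0, 0]
    - [0, 0, 0]
    - [0, 0, 0]
    - [0, 0, 0]
  turn:
    - [0, 0, 0]
    - [0, 0, 0]
    - [0, 0, 0]
    - [0, 0, 0]

```text
t: 7.2
tcp_pos: [0.5257, 0.2343, 0.0802]
tool_rot: [0.641, 0.767, 0.0, 0.0]
force: [0.3, 0.3, -1.7]
finger_gap: 0.597
gripper_force: 52.3
```

```bash
python3 -c "
from h import *
plan((.5256,.233,.0625),np.radians(100))"
```

```text
t 7.2 tcp [0.5257 0.2343 0.0802] gap 0.597 gf 52.3 F [ 0.3  0.3 -1.7] q6 0.05
travel [-0.0015, -0.0004, 0.0221] turn [0.0001, -0.0, 0.0011] rows 0.4251119559754075 0.02709883387440563
```

apply_moves:
  claw: [-0.2, -0.2, -0.2, -0.2, -0.2]
  travel:
    - [-0.001, 0, 0.002]
    - [-0.001, 0, 0.005]
    - [-0.001, 0, 0.008]
    - [-0.001, 0, 0.011]
    - [-0.001, 0, 0.013]
  turn:
    - [0, 0, 0]
    - [0, 0, 0]
    - [0, 0, 0]
    - [0, 0, 0]
    - [0, 0, 0]

```text
t: 7.62
tcp_pos: [0.5256, 0.2334, 0.0693]
tool_rot: [0.642, 0.767, -0.0, -0.0]
force: [-0.3, 1.0, -1.1]
finger_gap: 0.595
gripper_force: 52.3
```

apply_moves:
  claw: [-0.2, -0.2, -0.2, -0.2, -0.2]
  travel:
    - [0, 0, 0.002]
    - [0, 0, 0.004]
    - [0, 0, 0.006]
    - [0, 0, 0.008]
    - [0, 0, 0.008]
  turn:
    - [0, 0, 0]
    - [0, 0, 0]
    - [0, 0, 0]
    - [0, 0, 0]
    - [0, 0, 0]

```text
t: 8.03
tcp_pos: [0.5258, 0.2334, 0.0642]
tool_rot: [0.641, 0.767, 0.0, 0.0]
force: [-2.1, -0.8, 5.5]
finger_gap: 0.596
gripper_force: 53.0
```

```bash
python3 -c "
from h import *
plan((.5256,.233,.0625),np.radians(100))"
```

```text
t 8.03 tcp [0.5258 0.2334 0.0642] gap 0.596 gf 53.0 F [-2.1 -0.8  5.5] q6 0.05
travel [-0.0005, -0.0004, 0.0021] turn [0.0001, 0.0, 0.0011] rows 0.042001875206453425 0.027445013677548258
```

apply_moves:
  claw: [-0.2, -0.2, -0.2, -0.2, -0.2]
  travel:
    - [-0.0003, -0.0003, 0.001]
    - [-0.0003, -0.0003, 0.001]
    - [-0.0003, -0.0003, 0.001]
    - [-0.0003, -0.0003, 0.001]
    - [-0.0003, -0.0003, 0.001]
  turn:
    - [0, 0, 0.015]
    - [0, 0, 0.03]
    - [0, 0, 0.045]
    - [0, 0, 0.06]
    - [0, 0, 0.075]

```text
t: 8.45
tcp_pos: [0.5258, 0.2336, 0.0629]
tool_rot: [0.728, 0.685, 0.001, -0.0]
force: [-0.3, 3.6, 0.5]
finger_gap: 0.602
gripper_force: 52.6
```

apply_moves:
  claw: [-0.2, -0.2, -0.2]
  travel:
    - [0, 0, 0.001]
    - [0, 0, 0.002]
    - [0, 0, 0.002]
  turn:
    - [0, 0, 0]
    - [0, 0, 0]
    - [0, 0, 0]

```text
t: 8.7
tcp_pos: [0.5257, 0.2337, 0.0609]
tool_rot: [0.727, 0.687, 0.001, -0.0]
force: [-1.1, 2.7, 0.6]
finger_gap: 0.594
gripper_force: 52.6
```

```bash
python3 -c "
from h import *
plan((.5256,.233,.0544),np.radians(90));print(manip.sense()['ft_torque'])"
```

```text
t 8.7 tcp [0.5257 0.2337 0.0609] gap 0.594 gf 52.6 F [-1.1  2.7  0.6] q6 0.28
travel [-0.0009, -0.0001, 0.0081] turn [0.0002, -0.0003, -0.0181] rows 0.15691569214709633 0.45487758816590335
[0.56945715 0.01634981 0.02066626]
```

apply_moves:
  claw: [-0.2, -0.2, -0.2, -0.2, -0.2]
  travel:
    - [-0.0006, 0, 0.002]
    - [-0.0006, 0, 0.004]
    - [-0.0006, 0, 0.006]
    - [-0.0006, 0, 0.008]
    - [-0.0006, 0, 0.0095]
  turn:
    - [0, 0, 0]
    - [0, 0, 0]
    - [0, 0, 0]
    - [0, 0, 0]
    - [0, 0, 0]

```text
t: 9.12
tcp_pos: [0.5258, 0.2337, 0.0543]
tool_rot: [0.727, 0.687, 0.001, -0.0]
force: [-3.9, 5.6, 19.0]
finger_gap: 0.6
gripper_force: 54.3
```

apply_moves:
  claw: [-0.2, -0.2, -0.2, -0.2]
  travel:
    - [0, 0, 0.001]
    - [0, 0, 0.001]
    - [0, 0, 0.001]
    - [0, 0, 0.001]
  turn:
    - [0, 0, 0]
    - [0, 0, 0]
    - [0, 0, 0]
    - [0, 0, 0]

```text
t: 9.45
tcp_pos: [0.5258, 0.2337, 0.0544]
tool_rot: [0.727, 0.687, 0.001, -0.0]
force: [-3.1, 4.7, 12.8]
finger_gap: 0.597
gripper_force: 53.7
```

```bash
python3 - <<'E'
from h import *
plan((.5256,.233,.0544),np.radians(87)); print(manip.sense()['ft_torque'])
s=snap('wrist','w3.png');C=cloud(s);P=C[(abs(C[...,2]-.088)<.008)&(np.hypot(C[...,0]-.5256,C[...,1]-.233)<.03)&(s['pixels'].min(-1)>120)]
A=np.c_[P[:,:2],np.ones(len(P))];x=np.linalg.lstsq(A,(P[:,:2]**2).sum(1),rcond=None)[0];c=x[:2]/2;print('rim',len(P),c,np.sqrt(x[2]+c@c),np.median(P[:,2]))
E
```

```text
t 9.45 tcp [0.5258 0.2337 0.0544] gap 0.597 gf 53.7 F [-3.1  4.7 12.8] q6 0.28
travel [-0.0009, -0.0002, -0.0] turn [0.0005, -0.0005, -0.0016] rows 0.01796280966436219 0.043028690363195884
[0.68743664 0.59501222 0.10442079]
rim 6696 [0.52541675 0.23278773] 0.024075653799858713 0.0872118759798104
```

View pics/w3.png

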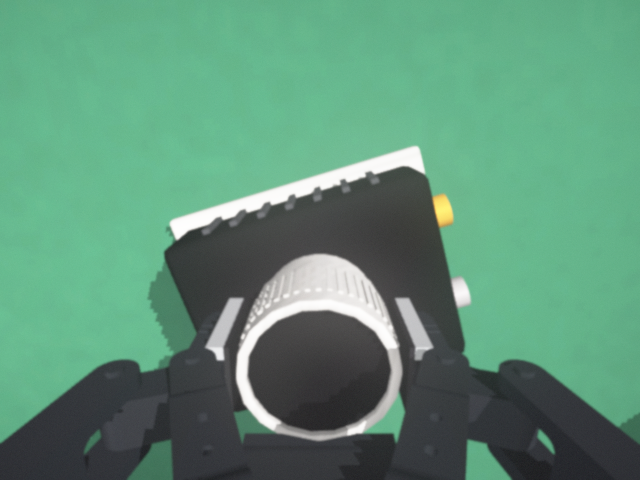

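The picture shows the cell seated on the neck, still at (319,368) in the grip, so it hasn't slipped. The TCP is at z = 0.0544, the predicted home height, and the 13 N reaction is above the 6 N spring.

```bash
python3 -c "
from station import manip
print(manip.sign_off())"
```

```text
the job is handed in; nothing more can be done
None
```

The filter cell is home on the camera's neck and still held pushed down, and I handed the job in at about 9.5 s; the sign-off returned no verdict.

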